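Check a wheel centring ring under the inspection lamp

ROBOT

A 6-joint arm with a two-finger parallel gripper is mounted at the origin on the work surface. World frame = base frame: x ahead of the robot, y to its left, z up, the work surface at z = 0. Lengths are in mm, angles in rad, forces in N, time in s.
With the tool pointing down it reaches from about 400 to 825 mm from the base axis. Payload 7 kg.
Tool frame: the origin (TCP) lies at the very end of the fingers, on their centre line; the grasp point (between the pads) lies 19 mm behind it; z points along the fingers, y is the direction in which the jaws open and shut (so a half turn about z gives the same grasp; the last joint's range is limited). The gripper opens to 88 mm and grips with 3 to 60 N. Pads are 19 mm wide; open, the fingers measure 130 mm over their backs; the gripper's body (78 mm by 193 mm) begins 47 mm behind the grasp point.
Start: joints at [-0.884, 0.359, 0.012, 0, -1.224, -0.288], TCP at [262.083, -622.019, 226.561] pointing down, gripper open.
Joint ranges: [-3.07, 3.07], [-1.43, 2.12], [-1.02, 1.25], [-3.03, 1.67], [-3.05, -0], [-3.03, 3.03]. Speed limits (rad/s): [2.39, 2.39, 3.01, 3.14, 3.14, 3.14].

INTERFACE

Orientations are given as a unit quaternion [x, y, z, w].
In Python, from plant import bot gives the robot as it stands. Calls block until the motion is done:
- bot.move_ptp(position, orientation): joint-space move of the TCP to a pose.
- bot.line_to(position, velocity=150, ori=None): straight line of the TCP; ori=None keeps the orientation; velocity is the mean speed in mm/s.
- bot.move_joints(angles): joint-space move.
- bot.move_gripper(opening, force=None): finger opening in mm; force is the grip in N (None keeps the last); returns when the fingers have stopped.
- bot.pause(seconds).
- bot.solve_ik(position, orientation): joint angles nearest the present ones, or None.
- bot.read_state(): the state.
- bot.camera(name): name is "scene" or "side" or "wrist"; returns the picture (480x640x3 uint8, red, green, blue); there is no depth.
- bot.get_calibration(name): a dict with "fx", "fy", "cx", "cy" (pixels), "view" (4x4, takes a point from world to camera coordinates); the wrist camera has in their place "T_tool_cam" (4x4, takes a point from camera to tool coordinates, whose origin is the TCP and whose axes are the flange's). Camera axes: x right, y up, looking along -z (the intrinsics and any distortion apply to the point x, -y, -z); pixel columns grow to the right and rows downward; lengths in mm; the calibration is good to about 2 mm. A picture is of the moment at which its call begins: read the wrist's pose just before it. get_calibration takes no time and is no camera call.
A pose or a line that the arm cannot do raises bot.Unreachable and nothing moves.
- bot.close_job(): hands the job in, once; it reports no verdict.
The state is a dict: "t": time; "joint_pos": joint angles; "qvel": joint speeds; "tau": joint torques, N m; "tcp_pos": TCP position; "eef_rot": TCP orientation; "contact_force": force on the tool from outside, world axes, zero at the start; "moment": the same for the moment, N m; "width": finger opening in mm.
Only numpy, scipy, OpenCV 4.12 (cv2) and the standard library are available. Lean on these libraries where they do the work, as an engineer would, in place of code of your own. Each camera call takes 0.05 s, during which the arm holds its last target.

TASK

Lift the orange centring ring up off its peg and lay it flat on the black rubber mat, near the middle, without dropping it, and let go of it. Then draw the yellow-handled inspection lamp out of its charging dock, turn it level with its lit face down and hold it with the light right over the ring, about 15 cm above the bench; finish while still holding it there, touching nothing else with it. Leave the blue ring, the red can, the wrench and the bowl where they are.

Things in the scene. Friction and masses are not known exactly. Their poses are not given: they have to be found in the camera images.
- ring_orange: Orange plastic wheel centring ring, outer diameter 56 mm, hole 40 mm, 18 mm high, 40 g. Origin: centre of its underside; z is its axis. It starts lying over one of the stand's two pegs, its underside on the peg's shoulder 70 mm above the bench.
- ring_blue: The same ring in blue, on the other peg (which ring is on which peg varies). Leave it alone.
- stand: Fixed ring stand: blue base 90 x 230 x 10 mm (x, y, z), two posts 65 mm either side of its middle along y. Each is a column 48 mm thick whose top (shoulder) is 70 mm above the bench, with a peg 18 mm thick on it, up to 105 mm, passing through the ring. Origin: centre of its underside, on the bench. Rings can be gripped across their outside from above.
- peg_left (a point): Centre of the shoulder of the stand's +y post, where the ring's underside rests.
- peg_right (a point): Centre of the shoulder of the stand's -y post.
- mat: Fixed square black rubber mat, 150 x 150 x 4 mm. Origin: centre of its underside, on the bench.
- lamp: Stick lamp, 215 mm long, 0.22 kg: yellow handle 30 wide (y), 24 thick (x), 115 mm long, then black head 34 wide, 20 thick, 100 long with a white light strip on its +x face. Origin: centre of the butt; z runs to the head's tip, x out of the lit face. In the dock it leans 45 degrees: z points up and along the dock's x, the lit face down and along the dock's x. Grip the handle across its width (y).
- lamp_light (a point): Centre of the lamp's light strip, 165 mm from the butt along the lamp, on the lit face.
- lamp_grip (a point): Point on the lamp's centre line 92 mm from the butt, the middle of the bare part of the handle, near the centre of mass.
- dock: Fixed charging dock: dark foot 130 x 80 x 10 mm, blue socket 60 mm deep slanting 45 degrees up towards the dock's +x (away from the robot), holding the lamp's butt with 1 to 2 mm play. A tongue 16 mm wide goes on under the handle to 105 mm from the socket floor. The lamp leaves by sliding over 60 mm along its length. Origin: underside of the foot, 10 mm behind its middle.
- dock_floor (a point): Centre of the socket's floor, where the lamp's butt rests, 65 mm above the bench.
- can: Red touch-up can, 56 mm thick, 110 mm high, standing on the bench beyond the stand. Leave it alone.
- wrench: Steel wrench lying flat on the bench at the far left. Leave it alone.
- nut_bowl: Shallow steel bowl, 90 mm across, 35 mm high, on the bench close to the robot. Leave it alone.
Things that resemble listed ones, but are neither listed nor needed, are in the scene too. What is shaped like the lamp but brown or turquoise is not meant.

How it is judged (in metres and radians):
On the way, in this order (a step that is already met when the one before it is completed fails the run):
1. the orange ring is lifted clear above its peg (height (world z) of ring_orange above 0.107 m).
2. the orange ring lies flat on the mat, let go, within 45 mm of its centre (horizontal distance between ring_orange and mat below 0.045 m and height (world z) of ring_orange below 0.009 m and angle between ring_orange's own z axis and vertical below 0.15 rad and contact force between the fingers and ring_orange below 0.1 N and linear speed of ring_orange below 0.02 m/s), for 0.2 s.
3. the lamp is drawn out of the dock and free of it (distance between lamp and dock_floor above 0.065 m and contact force between lamp and dock below 0.05 N and contact force between the fingers and lamp above 1 N), for 0.2 s.
At the end, for the whole second after the job is handed in: Orange ring flat (0.15 rad) on the mat, let go, within 45 mm of its centre; lamp held still by the fingers alone, level within 0.26 rad, lit face down within 0.30 rad, mid light strip within 40 mm sideways of the ring's centre and 100 to 200 mm above the bench (horizontal distance between ring_orange and mat below 0.045 m and height (world z) of ring_orange below 0.009 m and angle between ring_orange's own z axis and vertical below 0.15 rad and contact force between the fingers and ring_orange below 0.1 N and angle between lamp's own z axis and vertical between 1.31 and 1.83 rad and angle between lamp's own x axis and vertical above 2.84 rad and horizontal distance between lamp_light and ring_orange below 0.04 m and height (world z) of lamp_light between 0.1 and 0.2 m and contact force between the fingers and lamp above 1 N and contact force between lamp and dock below 0.05 N and contact force between lamp and stand below 0.05 N and contact force between lamp and can below 0.05 N and linear speed of lamp below 0.03 m/s); the arm keeps its last pose, push and grip.
It fails at once if the orange ring is let go in mid air (contact force between the fingers and ring_orange below 0.05 N and height (world z) of ring_orange above 0.03 m and horizontal distance between ring_orange and peg_left above 0.03 m and horizontal distance between ring_orange and peg_right above 0.03 m).
It fails at once if the blue ring, can, wrench or bowl is moved more than 20 mm (distance of any of ring_blue, can, wrench, nut_bowl from where it was at the start of the episode above 0.02 m).
It also fails if it takes over 48 s, if anything falls off the work surface, if the arm or the gripper's body presses on something with over 40 N, if the wrist force passes 120 N, or if a joint passes its speed limit or range.

## Working session

There is one attempt and no reset: what is moved stays moved. The work goes in short steps, each a Python script; the robot and the scene stay as the last script left them, time stands still between calls to the robot, and variables do not carry over. Pictures are saved under pics/ and viewed, and the job is handed in when it is done.

```bash
ls; mkdir -p pics; python3 - <<'E'
from plant import bot
import cv2,numpy as np
np.set_printoptions(precision=4,suppress=True)
s=bot.read_state();print(s)
for n in ["scene","side","wrist"]:
    im=bot.camera(n);cv2.imwrite(f"pics/{n}0.png",im[:,:,::-1]);print(n,bot.get_calibration(n))
E
```

```text
pics
{'t': 0.0, 'joint_pos': array([-0.8839,  0.3594,  0.011 , -0.0004, -1.2241, -0.2881]), 'qvel': array([-0.0012, -0.0005, -0.0008, -0.0007, -0.0008, -0.0008]), 'tau': array([  0.0001, -58.2714,  29.3052,   6.9969,   0.0067,  -0.0002]), 'tcp_pos': array([ 261.874 , -621.5884,  225.6109]), 'eef_rot': array([-0.198 ,  0.9802,  0.0008, -0.0002]), 'contact_force': array([ 0.6425, -0.3278,  0.7186]), 'moment': array([-0.0158,  0.0113,  0.0229]), 'width': 87.66864367621923}
scene {'fx': 442.18860231425816, 'fy': 442.18860231425816, 'cx': 320.2375910425591, 'cy': 229.6877783058248, 'view': array([[    0.8655,     0.5009,    -0.0048,  -471.0826],
       [   -0.4311,     0.7496,     0.5022,   179.3224],
       [    0.2552,    -0.4326,     0.8647, -1247.6419],
       [    0.    ,     0.    ,     0.    ,     1.    ]])}
side {'fx': 486.9420869740116, 'fy': 486.9420869740116, 'cx': 320.1320055663125, 'cy': 246.8866890807969, 'view': array([[   -0.8895,    -0.4569,     0.0051,   482.9492],
       [    0.2909,    -0.5578,     0.7773,  -229.2828],
       [   -0.3523,     0.6929,     0.6291, -1033.9871],
       [    0.    ,     0.    ,     0.    ,     1.    ]])}
wrist {'fx': 408.11475280723715, 'fy': 408.11475280723715, 'cx': 321.5687119592552, 'cy': 242.35051504676423, 'T_tool_cam': array([[   0.0001,    0.9636,    0.2672,   72.004 ],
       [   1.    ,   -0.0001,   -0.    ,    1.4427],
       [  -0.    ,    0.2672,   -0.9636, -158.7461],
       [   0.    ,    0.    ,    0.    ,    1.    ]])}
```

View pics/scene0.png

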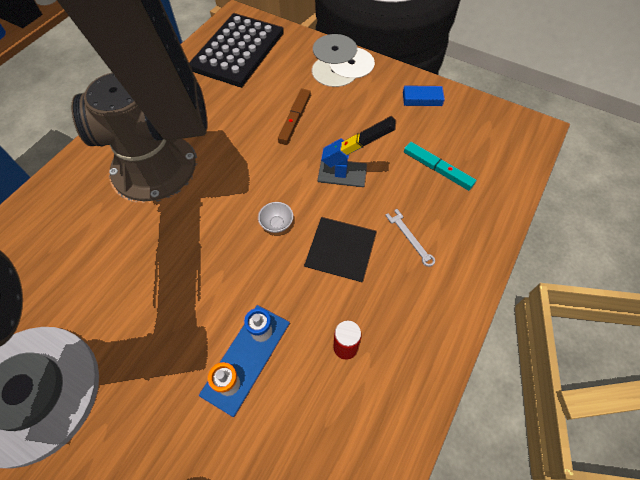

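View pics/side0.png

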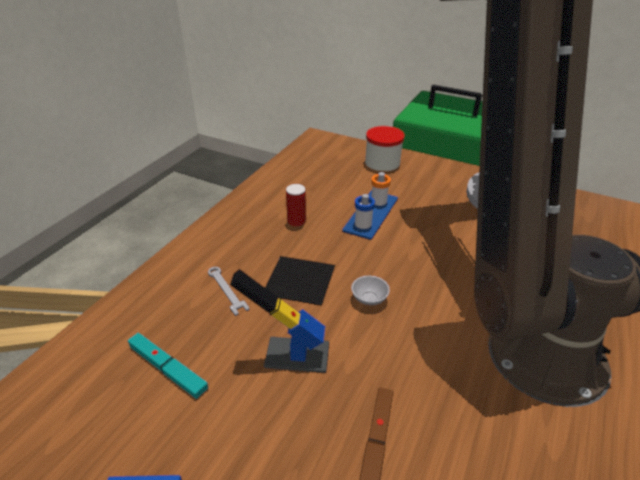

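View pics/wrist0.png

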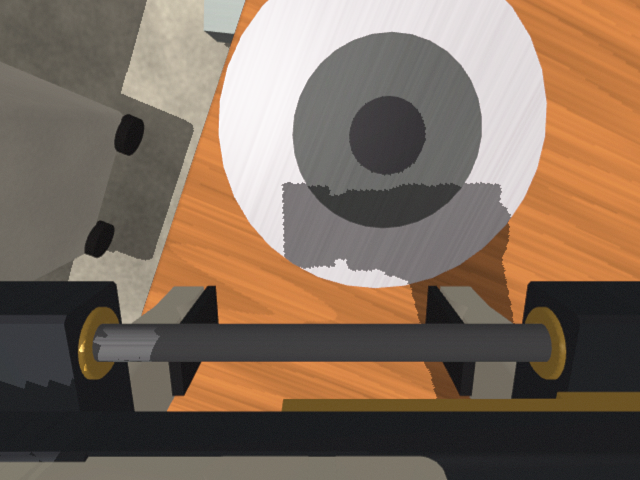

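The scene view shows the orange ring at (222,377), the blue ring at (258,320), the mat at (341,249) and the can at (347,338). There are three lamp-shaped things: yellow and black in the dock at (360,137), brown at (295,115) and turquoise at (440,165). Only the one in the dock is yellow, so it fits the description. In the side view the orange ring is at (381,183) and the lamp at about (270,298). Next I'll take crops and measurements.

```bash
cat > h.py <<'E'
import numpy as np,cv2
from scipy.spatial.transform import Rotation as R
np.set_printoptions(precision=3,suppress=True)
def cam(bot,n,st=None):
    c=bot.get_calibration(n);K=np.array([[c['fx'],0,c['cx']],[0,c['fy'],c['cy']],[0,0,1]])
    if n=='wrist':
        T=np.eye(4);T[:3,:3]=R.from_quat(st['eef_rot']).as_matrix();T[:3,3]=st['tcp_pos']
        V=np.linalg.inv(T@c['T_tool_cam'])
    else: V=c['view']
    V=np.diag([1,-1,-1,1.])@V
    return K,V
def ray(C,uv):
    K,V=C;d=V[:3,:3].T@np.linalg.inv(K)@np.array([uv[0],uv[1],1.]);return -V[:3,:3].T@V[:3,3],d/np.linalg.norm(d)
def onz(C,uv,z):
    o,d=ray(C,uv);return o+d*(z-o[2])/d[2]
def tri(*cu):
    A=0;b=0;rs=[ray(*x) for x in cu]
    for o,d in rs:
        P=np.eye(3)-np.outer(d,d);A=A+P;b=b+P@o
    p=np.linalg.solve(A,b);return p,[float(np.linalg.norm((np.eye(3)-np.outer(d,d))@(p-o))) for o,d in rs]
def proj(C,p):
    K,V=C;q=K@(V[:3,:3]@np.asarray(p,float)+V[:3,3]);return q[:2]/q[2]
def mask(im,lo,hi):
    return cv2.inRange(cv2.cvtColor(im,cv2.COLOR_RGB2HSV),np.array(lo),np.array(hi))
def blobs(m,amin=30):
    n,l,s,c=cv2.connectedComponentsWithStats(m)
    return [(s[i,4],c[i].round(1),s[i,:4]) for i in range(1,n) if s[i,4]>=amin]
E
python3 - <<'E'
from h import *
a=cv2.imread('pics/scene0.png')[:,:,::-1];b=cv2.imread('pics/side0.png')[:,:,::-1]
for im in(a,b):
    for nm,lo,hi in [('orange',(8,200,200),(16,255,255)),('yellow',(20,150,80),(32,255,255)),('blue',(105,150,60),(125,255,255)),('dark',(0,0,0),(180,90,50))]:
        print(nm)
        for x in blobs(mask(im,lo,hi),40): print(x)
c1=cv2.resize(a[100:200,280:420],None,fx=5,fy=5,interpolation=cv2.INTER_CUBIC)
c2=cv2.resize(b[250:380,220:345],None,fx=5,fy=5,interpolation=cv2.INTER_CUBIC)[:500]
cv2.imwrite('pics/c1.png',c1[:,:,::-1]);cv2.imwrite('pics/c2.png',cv2.resize(b[250:380,220:345],None,fx=4.5,fy=4.5,interpolation=cv2.INTER_CUBIC)[:,:,::-1])
cv2.imwrite('pics/c3.png',cv2.resize(a[300:420,190:300],None,fx=4,fy=4,interpolation=cv2.INTER_CUBIC)[:,:,::-1])
cv2.imwrite('pics/c4.png',cv2.resize(b[160:250,330:420],None,fx=6,fy=6,interpolation=cv2.INTER_CUBIC)[:,:,::-1])
E
```

```text
orange
(np.int32(133), array([218.7, 374.2]), array([207, 363,  29,  26], dtype=int32))
yellow
(np.int32(246), array([350.8, 144.1]), array([341, 133,  20,  22], dtype=int32))
blue
(np.int32(179), array([170.4,  15.9]), array([161,   0,  20,  43], dtype=int32))
(np.int32(49), array([ 1.6, 31.9]), array([ 0, 25,  5, 14], dtype=int32))
(np.int32(781), array([422.9,  95.5]), array([403,  86,  41,  20], dtype=int32))
(np.int32(608), array([335.5, 158.5]), array([321, 139,  27,  39], dtype=int32))
(np.int32(848), array([  9.4, 175.4]), array([  0, 147,  30,  57], dtype=int32))
(np.int32(3084), array([246.7, 359.7]), array([199, 306,  90, 111], dtype=int32))
dark
(np.int32(621), array([18.8, 11.3]), array([ 0,  0, 42, 28], dtype=int32))
(np.int32(14026), array([160.1,  70.3]), array([ 58,   0, 225, 179], dtype=int32))
(np.int32(6917), array([392.6,  27. ]), array([315,   0, 145,  75], dtype=int32))
(np.int32(44), array([112.9,  89.4]), array([109,  87,   9,   6], dtype=int32))
(np.int32(477), array([ 87.9, 128.3]), array([73, 94, 45, 59], dtype=int32))
(np.int32(463), array([377. , 130.3])
[... 1151 characters left out ...]
 ,  21.4]), array([554,   0,  22,  46], dtype=int32))
(np.int32(802), array([559.7,  91.3]), array([546,  55,  24,  75], dtype=int32))
(np.int32(291), array([455.6,  94.9]), array([429,  86,  53,  29], dtype=int32))
(np.int32(696), array([554.8, 170.8]), array([545, 138,  19,  67], dtype=int32))
(np.int32(701), array([548. , 258.7]), array([536, 213,  22,  90], dtype=int32))
(np.int32(87), array([595.4, 255. ]), array([589, 251,  14,  10], dtype=int32))
(np.int32(58), array([634.8, 257.3]), array([627, 251,  13,  15], dtype=int32))
(np.int32(2937), array([288.2, 282.7]), array([232, 257, 102,  55], dtype=int32))
(np.int32(706), array([294.8, 361.2]), array([265, 350,  57,  21], dtype=int32))
```

View pics/c1.png

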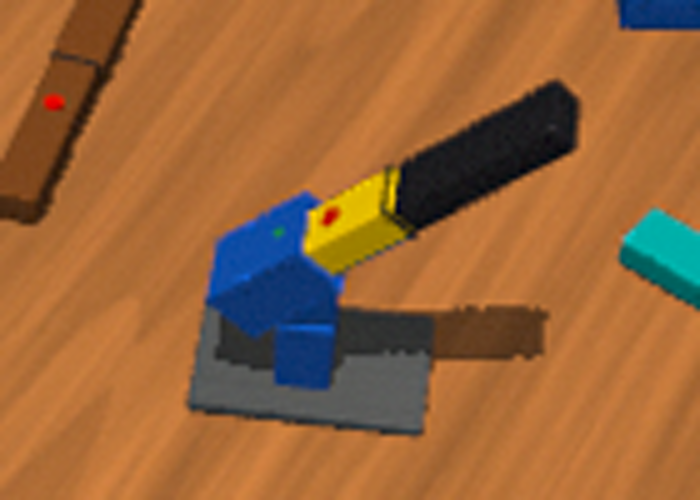

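View pics/c2.png

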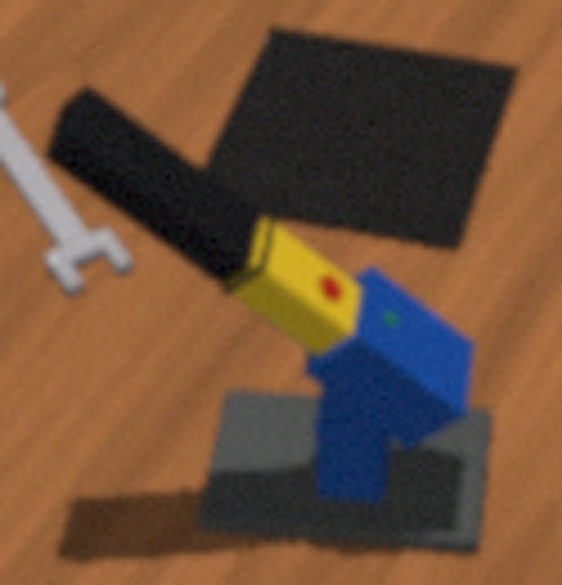

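View pics/c3.png

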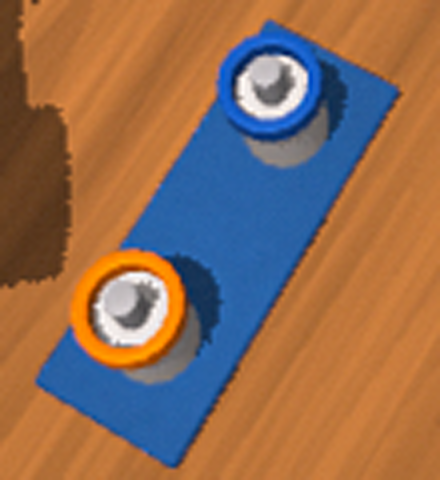

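View pics/c4.png

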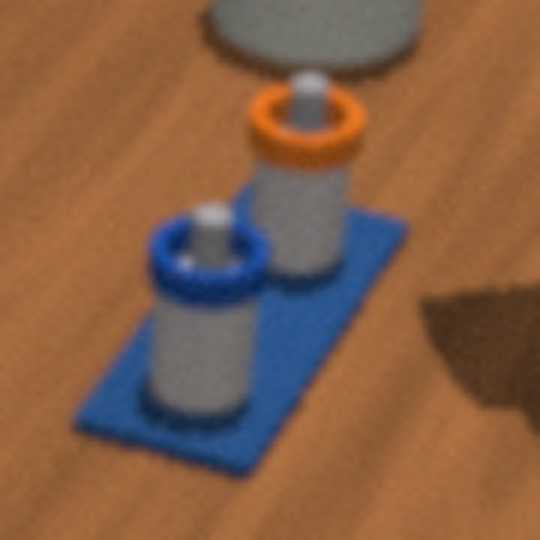

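The crops confirm it. The lamp in the dock has a yellow handle at scene (350,144), a black head out to (393,123) and a red switch dot on its upper face. The orange ring is on the -y peg. Now triangulating.

```bash
cat >m.py <<'E'
from h import *
from plant import bot
S=cam(bot,'scene');D=cam(bot,'side')
a=lambda u,v:np.array([u/5+280,v/5+100])   # c1
b=lambda u,v:np.array([u/4.5+220,v/4.5+250]) #c2
c=lambda u,v:np.array([u/4+190,v/4+300])
d=lambda u,v:np.array([u/6+330,v/6+160])
h=-.0
P={'pegO top':(c(125,297),d(310,78)),'pegB top':(c(269,70),d(213,212)),
'ringO':(c(129,306),d(308,118)),'ringB':(c(271,83),d(210,246)),
'dot':(a(331,216),b(332,288)),
'junc L back':(a(400,168),b(234,290)),
'tip top back':(a(557,82),b(52,155)),
'tip R back':(a(578,102),b(88,90)),
}
for k,(u,v) in P.items(): print(k,*tri((S,u),(D,v)))
for q in [(267,20),(400,92),(178,467),(36,382)]: print('base',onz(S,c(*q),10))
for q in [(405,225),(245,475),(78,425)]: print('baseside',onz(D,d(*q),10))
for q in [(192,408),(420,432),(436,325)]: print('foot',onz(S,a(*q),5 if q[1]>400 else 10))
for q in [(202,525),(470,548),(490,410),(230,392)]: print('footside',onz(D,b(*q),10))
for n,C in(('scene',S),('side',D)):
    im=cv2.imread(f'pics/{n}0.png')[:,:,::-1]
    m=mask(im,(0,0,0),(180,90,50))
    if n=='scene':
        m2=np.zeros_like(m);m2[210:290,295:385]=m[210:290,295:385]
        k=cv2.findContours(m2,0,2)[0];k=max(k,key=cv2.contourArea);r=cv2.approxPolyDP(k,6,True)[:,0]
        pts=[onz(C,p,4) for p in r];print(r.tolist(),*pts);print('mat c',np.mean(pts,0))
for q in [(272,30),(517,70),(457,248)]: print('matside',onz(D,b(*q),4))
E
python3 m.py
```

```text
pegO top [ 536.463 -374.139  102.046] [2.0159554754761055, 2.0159554754760833]
pegB top [ 532.281 -243.954  101.063] [2.206589385289274, 2.206589385289314]
ringO [ 534.896 -374.712   79.892] [1.2275969821251032, 1.227596982125094]
ringB [ 532.125 -244.902   82.212] [1.5134680055321932, 1.5134680055321108]
dot [477.187 245.866 123.712] [1.591004886377926, 1.5910048863780504]
junc L back [501.824 278.818 141.386] [1.6858037602665732, 1.685803760266663]
tip top back [567.3   304.264 212.399] [2.161680847619644, 2.1616808476197593]
tip R back [577.392 278.891 225.206] [7.566529424493131, 7.5665294244931625]
base [ 488.681 -198.555   10.   ]
base [ 578.579 -196.496   10.   ]
base [ 585.059 -421.52    10.   ]
base [ 496.218 -425.023   10.   ]
baseside [ 489.274 -412.089   10.   ]
baseside [ 482.103 -183.345   10.   ]
baseside [ 565.195 -182.341   10.   ]
foot [433.045 182.225   5.   ]
foot [548.725 230.046   5.   ]
foot [524.249 296.236  10.   ]
footside [511.53  308.172  10.   ]
footside [397.871 263.446  10.   ]
footside [425.27  187.976  10.   ]
footside [541.345 235.691  10.   ]
[[321, 218], [305, 266], [361, 281], [375, 231]] [497.501  84.875   4.   ] [532.642 -54.43    4.   ] [669.994 -21.323   4.   ] [637.086 119.967   4.   ]
mat c [584.306  32.272   4.   ]
matside [666.026 -12.242   4.   ]
matside [524.206 -46.302   4.   ]
matside [490.657  94.534   4.   ]
```

The scene and side rays disagree by about 8 mm on the bench, and the heights come out plausible: pegs 101-102 (105 given), ring middle 80. I'll refine everything with the wrist camera up close.

```bash
cat >look.py <<'E'
from h import *
from plant import bot
import sys
def look(name):
    s=bot.read_state();im=bot.camera('wrist');cv2.imwrite(f'pics/{name}.png',im[:,:,::-1])
    np.savez(f'pics/{name}.npz',tcp_pos=s['tcp_pos'],eef_rot=s['eef_rot']);print(name,s['t'],s['tcp_pos'],s['eef_rot'],s['contact_force'])
    return im
E
python3 - <<'E'
from look import *
bot.move_ptp([535,-374,205],[0,1,0,0]);look('w1')
bot.line_to([500,-350,205]);look('w2')
E
```

```text
w1 1.5333 [ 534.597 -374.616  205.09 ] [ 0.  1. -0. -0.] [-0.559  0.113  0.216]
w2 2.0167 [ 499.488 -350.612  205.647] [ 0.  1. -0.  0.] [0.267 0.373 0.263]
```

View pics/w1.png

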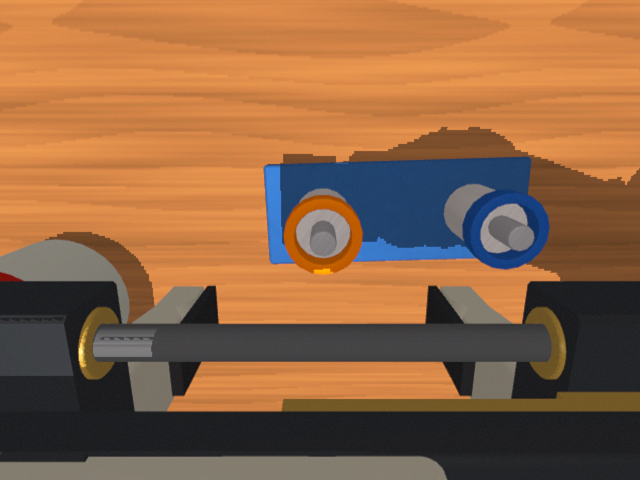

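View pics/w2.png

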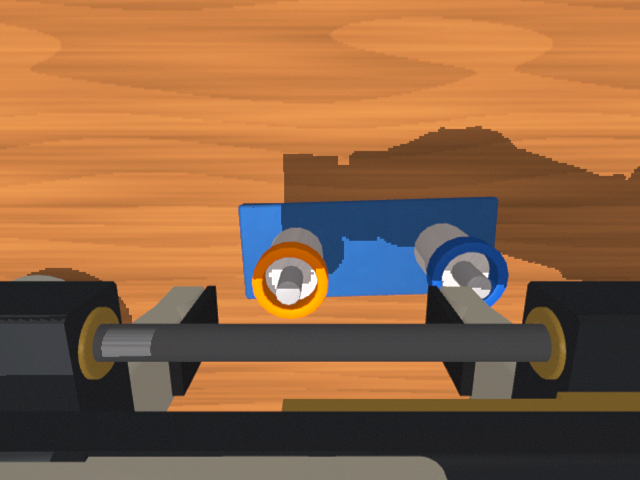

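The wrist views show the orange ring at (323,234) and then (290,280), on the left post, with the blue ring at right. I'll fit the outlines and triangulate.

```bash
python3 - <<'E'
from look import *
r=[]
for n in('w1','w2'):
    im=cv2.imread(f'pics/{n}.png')[:,:,::-1];C=cam(bot,'wrist',np.load(f'pics/{n}.npz'))
    m=mask(im,(9,225,120),(24,255,255));m[:, :240]=0;m[:,375:]=0;m[:180]=0;m[330:]=0
    m=cv2.morphologyEx(m,cv2.MORPH_OPEN,np.ones((3,3)))
    k=max(cv2.findContours(m,0,2)[0],key=cv2.contourArea);e=cv2.fitEllipse(k)
    cv2.imwrite(f'pics/m_{n}.png',m)
    print(n,e);r.append((C,e[0]))
    print([onz(C,e[0],z) for z in(79,88)], 'diam@84', e[1][1]/C[0][0,0]*np.linalg.norm(onz(C,e[0],84)-ray(C,e[0])[0]))
print(tri(*r))
# peg tops
print('peg',tri((r[0][0],(323,241)),(r[1][0],(288,296))))
for n,q in(('w1',[(265,166),(530,157),(271,263)]),('w2',[(239,205),(497,198),(247,299)])):
    C=cam(bot,'wrist',np.load(f'pics/{n}.npz'))
    for x in q: print(n,onz(C,x,10))
E
```

```text
w1 ((322.67193603515625, 234.54640197753906), (76.00789642333984, 77.77693176269531), 0.9619228839874268)
[array([ 535.193, -372.529,   79.   ]), array([ 532.882, -372.553,   88.   ])] diam@84 55.0614928155728
w2 ((290.31817626953125, 280.312744140625), (73.84693908691406, 75.90913391113281), 18.911062240600586)
[array([ 535.542, -372.671,   79.   ]), array([ 532.112, -371.931,   88.   ])] diam@84 55.96475455191381
(array([ 534.593, -372.504,   81.426]), [0.03943513793119538, 0.03943513793115309])
peg (array([ 528.185, -371.53 ,  124.425]), [1.088078573992937, 1.0880785739930383])
w1 [ 492.384 -421.711   10.   ]
w1 [ 484.861 -196.078   10.   ]
w1 [ 579.71  -419.482   10.   ]
w2 [ 491.288 -421.959   10.   ]
w2 [ 485.223 -195.957   10.   ]
w2 [ 580.492 -419.357   10.   ]
```

View pics/m_w1.png

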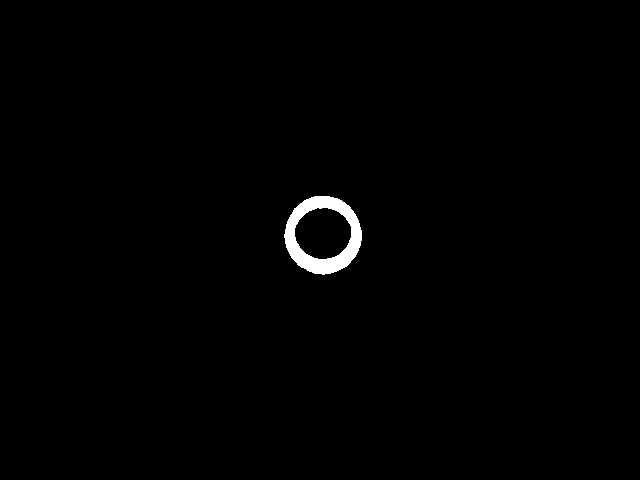

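The ring is at (534.4, -372.5) with its middle at z≈81 (79 expected), diameter 55-56. That's consistent, so I'll grasp it.

```bash
python3 - <<'E'
from look import *
p=[534.4,-372.5]
bot.line_to(p+[150],250)
bot.line_to(p+[70],120)
s=bot.read_state();print(s['tcp_pos'],s['contact_force'])
bot.move_gripper(50,15)
s=bot.read_state();print(s['t'],s['width'],s['tcp_pos'],s['contact_force'])
bot.line_to(p+[160],120)
s=bot.read_state();print(s['t'],s['width'],s['tcp_pos'],s['contact_force'])
im=look('w3')
E
```

```text
[ 535.012 -372.758   71.073] [ 0.464 -0.065 -0.166]
3.925 56.50791782887425 [ 534.488 -372.576   70.218] [-0.894  0.198  1.743]
4.825 56.56203269047682 [ 533.88  -372.179  159.092] [ 0.553  0.045 -0.291]
w3 4.825 [ 533.88  -372.179  159.092] [ 0.     1.     0.    -0.001] [ 0.553  0.045 -0.291]
```

View pics/w3.png

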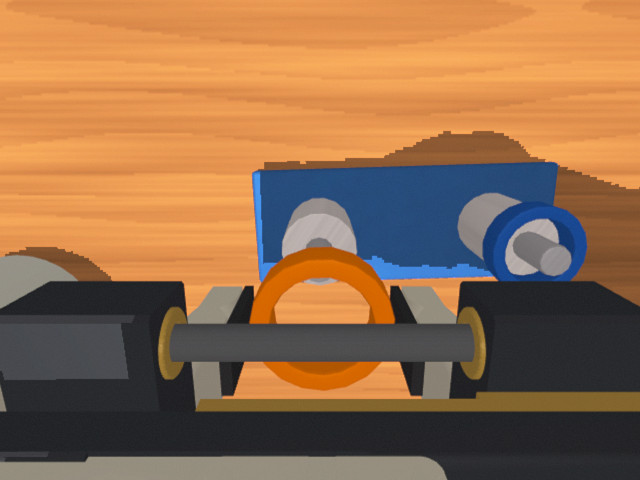

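The ring is held: width 56.5 and the orange ring is between the fingers at (322,318). Now over to the mat.

```bash
python3 - <<'E'
from look import *
bot.line_to([534.4,-372.5,200],250)
bot.line_to([600,20,200],300);look('w4')
bot.line_to([640,40,200],300);look('w5')
print(bot.read_state()['width'])
E
```

```text
w4 6.6583 [599.659  19.042 199.838] [ 0.  1. -0. -0.] [ 0.224 -0.193 -0.874]
w5 7.0083 [640.632  39.272 199.332] [ 0.001  1.    -0.    -0.   ] [-1.525 -0.003 -1.389]
56.34389774815298
```

View pics/w4.png

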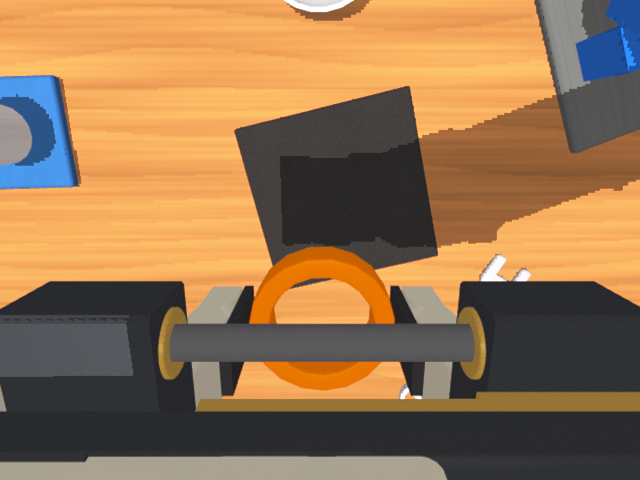

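View pics/w5.png

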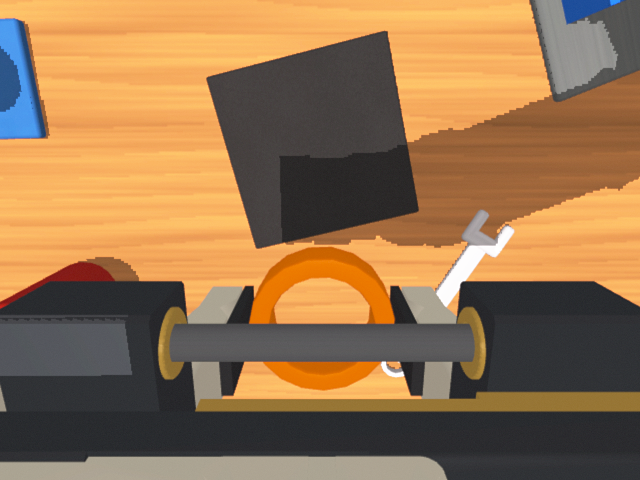

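The mat shows with corners in w5 at (208,78), (387,32), (418,211), (257,248). The ring is still held and the wrench and dock are to the right.

```bash
python3 - <<'E'
from look import *
A=cam(bot,'wrist',np.load('pics/w4.npz'));B=cam(bot,'wrist',np.load('pics/w5.npz'))
a=[(235,130),(409,87),(437,255)];b=[(208,78),(387,32),(418,211),(257,248)]
for u,v in zip(a,b): print(tri((A,u),(B,v)),onz(A,u,4),onz(B,v,4))
c=np.mean([onz(B,v,4) for v in b],0);print('mat',c)
print('wrench',onz(B,(440,290),5),onz(B,(480,215),5),onz(B,(400,370),5))
print('bowl edge',onz(A,(318,10),35),'can',onz(B,(100,265),110))
print('dockcorner',onz(A,(575,152),10),onz(B,(559,100),10),onz(B,(530,0),10))
E
```

```text
(array([527.486, -52.756,  -0.344]), [0.3124927090709268, 0.3124927090708599]) [527.614 -52.155   4.   ] [527.855 -51.335   4.   ]
(array([493.468,  92.669,   0.096]), [0.1887581015222294, 0.18875810152215422]) [493.917  91.71    4.   ] [494.195  92.272   4.   ]
(array([638.002, 125.989,   1.788]), [0.09255144284229713, 0.09255144284226623]) [637.351 125.249   4.   ] [637.531 125.544   4.   ]
mat [582.729  37.155   4.   ]
wrench [711.815 150.307   5.   ] [640.982 180.166   5.   ] [796.061 117.416   5.   ]
bowl edge [445.394  17.906  35.   ] can [ 651.69  -101.421  110.   ]
dockcorner [545.551 231.992  10.   ] [545.468 232.284  10.   ] [473.496 199.181  10.   ]
```

The mat centre is (582.7, 37.2), its top measures about 0-2 mm (4 given), and the side is about 149 mm. Placing now, and stopping short with a force check.

```bash
python3 - <<'E'
from look import *
p=[582.7,37.2]
bot.line_to(p+[200],200)
bot.line_to(p+[20],150);print(bot.read_state()['contact_force'])
for z in(8,6.5,5.5,4.8,4.2):
    bot.line_to(p+[z],20);bot.pause(.1);f=np.mean([bot.read_state()['contact_force'] for _ in range(1)],0);s=bot.read_state();print(z,s['tcp_pos'],f)
    if f[2]>4: break
bot.move_gripper(88);bot.pause(.2)
s=bot.read_state();print(s['t'],s['width'])
bot.line_to(p+[150],200);bot.line_to([590,37,205],200)
look('w6')
E
```

```text
[ 0.795  0.482 -0.508]
8 [582.797  37.263   8.094] [ 0.103  0.39  -0.329]
6.5 [582.693  37.178   6.497] [ 0.125  0.736 -1.121]
5.5 [582.694  37.189   5.494] [-0.635 -0.333 -0.156]
4.8 [582.701  37.21    4.8  ] [ 0.046  0.226 -0.718]
4.2 [582.802  37.21    4.347] [0.262 1.009 2.453]
12.0333 87.65515725823256
w6 13.3333 [589.688  37.001 204.09 ] [ 0.     1.    -0.    -0.001] [-0.407  0.585 -0.457]
```

View pics/w6.png

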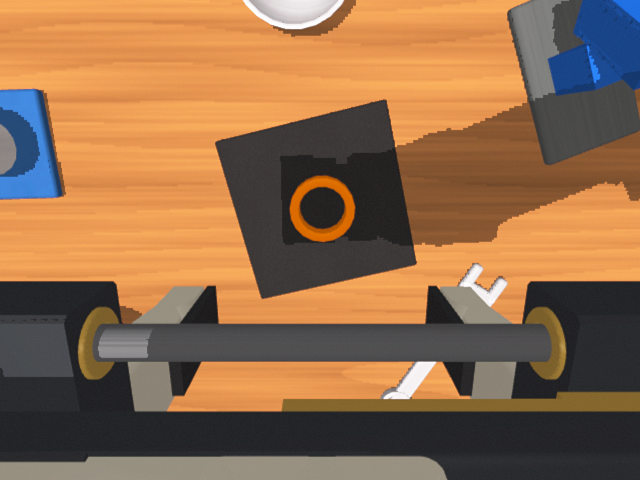

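The ring lies flat at (322,208) on the middle of the mat, fingers clear. Next, the lamp. First an IK check from rough estimates, then wrist looks.

```bash
cat >>h.py <<'E'
def ori(yaw,tilt):
    # tool y = horizontal left of heading; tool z tilted 'tilt' from down toward heading
    d=np.array([np.cos(yaw),np.sin(yaw),0]);z=np.array([0,0,1.])
    tz=np.sin(tilt)*d-np.cos(tilt)*z;ty=np.cross(z,d);tx=np.cross(ty,tz)
    return R.from_matrix(np.c_[tx,ty,tz])
E
python3 - <<'E'
from look import *
C=cam(bot,'wrist',np.load('pics/w6.npz'))
print('ring',onz(C,(322.5,208.5),13))
yaw=np.radians(24.7);d=np.array([np.cos(yaw),np.sin(yaw),0])
g=np.array([485,262,132.])
for t in(0,20,30,45):
    o=ori(yaw,np.radians(t));tcp=g+19*o.as_matrix()[:,2]
    for s in (0,100): print(t,s,bot.solve_ik(tcp-s*o.as_matrix()[:,2],o.as_quat()),end=' ')
    print(bot.solve_ik(tcp+80*np.array([d[0],d[1],1])/2**.5,o.as_quat()))
for p in([450,235,330],[500,200,330],[450,235,300]): print(bot.solve_ik(p,ori(yaw,0).as_quat()))
E
```

```text
ring [583.338  39.11   13.   ]
0 0 [ 0.851  0.26  -0.414  0.    -0.897 -1.99 ] 0 100 [ 0.851  0.165 -0.283  0.    -1.122 -1.99 ] [ 0.81   0.291 -0.222  0.    -1.058 -1.95 ]
20 0 [ 0.915  0.091 -0.877  0.51  -0.331 -2.516] 20 100 [ 1.002 -0.09  -0.743  0.312 -0.645 -2.366] [ 0.891  0.114 -0.626  0.302 -0.535 -2.268]
30 0 None 30 100 None [ 0.653  0.045 -0.977  1.255 -0.116 -3.017]
45 0 None 45 100 None None
[ 0.869  0.026 -0.174  0.    -1.371 -2.008]
[ 0.745  0.081 -0.116  0.    -1.375 -1.884]
[ 0.869  0.038 -0.228  0.    -1.305 -2.008]
```

Tilts up to about 20° outward are reachable, 45° is not. With a vertical tool the gripper body would touch the lamp head, so I plan about 20° tilt at the dock, and -25° at the end. I'll check the final pose too, and take the looks.

```bash
python3 - <<'E'
from look import *
ring=np.array([583.,38.5]);
for t in(15,20):
  for hd in range(-180,180,15):
    yaw=np.radians(hd);d=np.array([np.cos(yaw),np.sin(yaw),0]);g=np.r_[ring,160]-73*d
    o=ori(yaw,np.radians(t-45));q=bot.solve_ik(g+19*o.as_matrix()[:,2],o.as_quat())
    if q is not None: print(t,hd,q)
yaw=np.radians(24.7);o=ori(yaw,0).as_quat()
bot.line_to([590,37,330],250)
bot.move_ptp([450,235,330],o);look('w7')
bot.line_to([510,200,330],250);look('w8')
E
```

```text
15 -165 [ 0.38   0.171 -0.771  0.502 -0.123  0.969]
15 -150 [ 0.362  0.191 -0.476 -0.212 -0.394  1.907]
15 -135 [ 0.274  0.216 -0.339 -0.451 -0.597  2.404]
15 -120 [ 0.21   0.249 -0.251 -0.555 -0.783  2.75 ]
15 -105 [ 0.174  0.288 -0.181 -0.59  -0.953  3.019]
15 -75 [ 0.164  0.367 -0.074 -0.554 -1.239 -2.829]
15 -60 [ 0.182  0.403 -0.037 -0.504 -1.352 -2.633]
15 -45 [ 0.211  0.434 -0.013 -0.437 -1.441 -2.439]
15 -30 [ 0.247  0.459 -0.005 -0.357 -1.504 -2.246]
15 -15 [ 0.289  0.475 -0.015 -0.265 -1.538 -2.051]
15 0 [ 0.333  0.483 -0.045 -0.164 -1.543 -1.857]
15 15 [ 0.378  0.482 -0.092 -0.058 -1.518 -1.668]
15 30 [ 0.42   0.471 -0.157  0.052 -1.465 -1.486]
15 45 [ 0.458  0.451 -0.235  0.164 -1.388 -1.315]
15 60 [ 0.491  0.423 -0.324  0.279 -1.29  -1.156]
15 75 [ 0.514  0.388 -0.422  0.397 -1.174 -1.008]
15 90 [ 0.524  0.349 -0.523  0.524 -1.045 -0.871]
15 105 [ 0.516  0.306 -0.625  0.665 -0.902 -0.744]
15 120 [ 0.483  0.263 -0.723  0.826 -0.747 -0.624]
15 135 [ 0.416  0.223 -0.81   1.017 -0.58  -0.513]
15 150 [ 0.304  0.189 -0.88   1.256 -0.398 -0.416]
15 165 [ 0.12   0.166 -0.921  1.
[... 666 characters left out ...]
052 -1.429 -1.673]
20 30 [ 0.415  0.42  -0.202  0.046 -1.383 -1.481]
20 45 [ 0.445  0.404 -0.267  0.146 -1.316 -1.297]
20 60 [ 0.469  0.383 -0.34   0.248 -1.23  -1.121]
20 75 [ 0.485  0.356 -0.418  0.35  -1.128 -0.952]
20 90 [ 0.492  0.326 -0.499  0.455 -1.012 -0.788]
20 105 [ 0.488  0.294 -0.578  0.561 -0.886 -0.627]
20 120 [ 0.469  0.262 -0.651  0.667 -0.75  -0.463]
20 135 [ 0.437  0.233 -0.715  0.767 -0.609 -0.288]
20 150 [ 0.398  0.209 -0.762  0.841 -0.468 -0.088]
20 165 [ 0.371  0.194 -0.78   0.832 -0.345  0.182]
w7 14.9917 [450.29  234.611 329.604] [-0.214  0.977 -0.    -0.   ] [ 0.017 -0.09   0.351]
w8 15.4667 [511.183 198.379 329.069] [-0.212  0.977 -0.    -0.001] [0.009 0.493 0.421]
```

View pics/w7.png

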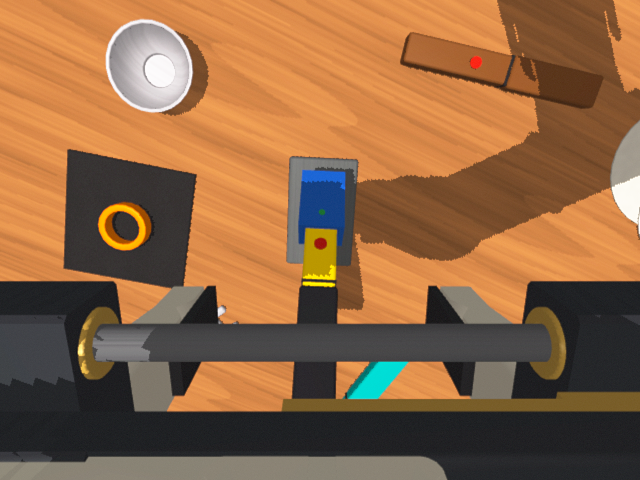

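View pics/w8.png

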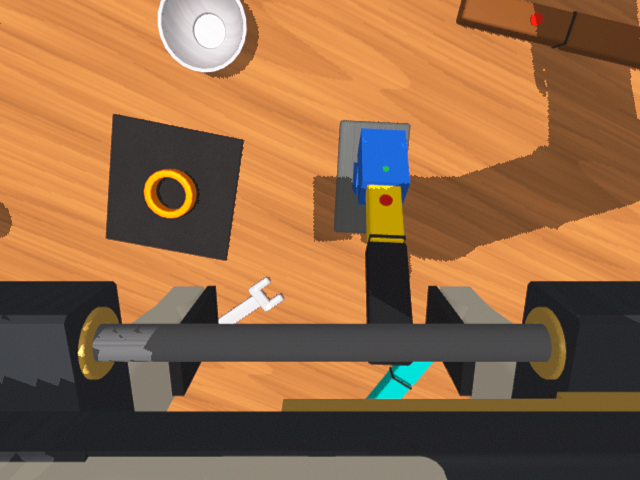

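The wrist views show the lamp's red dot at (320,243) in w7 and (386,200) in w8, the yellow and black joint at about y=280 and y=238, and the ring centred on the mat. I'll zoom in for exact pixels.

```bash
python3 - <<'E'
import cv2,numpy as np
a=cv2.imread('pics/w7.png')[150:325,270:370];b=cv2.imread('pics/w8.png')[110:285,325:425]
z=[cv2.resize(x,None,fx=3.4,fy=3.4,interpolation=cv2.INTER_CUBIC) for x in(a,b)]
cv2.imwrite('pics/z78.png',np.hstack(z))
E
```

```text
(no output)
```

View pics/z78.png

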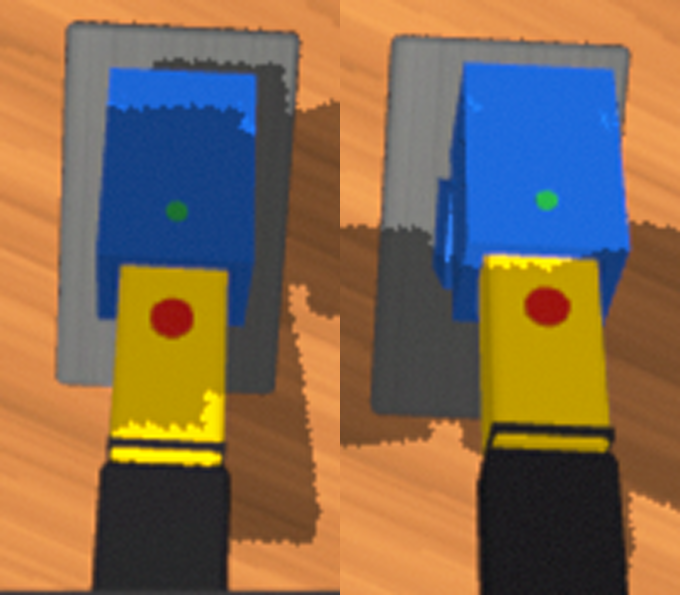

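```bash
python3 - <<'E'
from look import *
A=cam(bot,'wrist',np.load('pics/w7.npz'));B=cam(bot,'wrist',np.load('pics/w8.npz'))
a=lambda q:(q[0]/3.4+270-.35,q[1]/3.4+150-.35);b=lambda q:((q[0]-340)/3.4+325-.35,q[1]/3.4+110-.35)
P={}
for n,u,v in[('dot',(172,318),(548,306)),('hl',(120,266),(484,256)),('hr',(228,269),(598,259)),('gl',(112,441),(494,430)),('gr',(226,446),(612,436)),('green',(177,211),(547,200)),('sbl',(110,68),(463,62)),('sbr',(257,73),(614,70)),('headL',(104,464),(484,452)),('headR',(228,464),(616,452))]:
    P[n],e=tri((A,a(u)),(B,b(v)));print(n,P[n],e[0])
h=(P['hl']+P['hr'])/2;g=(P['gl']+P['gr'])/2
print(g-h,np.linalg.norm(g-h),'widths',np.linalg.norm(P['hl']-P['hr']),np.linalg.norm(P['gl']-P['gr']))
dd=g-h;print('elev',np.degrees(np.arctan2(dd[2],np.hypot(*dd[:2]))),'yaw',np.degrees(np.arctan2(dd[1],dd[0])))
w=P['hr']+P['gr']-P['hl']-P['gl'];print('yaw across',np.degrees(np.arctan2(-w[0],w[1])))
for q in[(66,26),(298,36),(58,384),(272,392)]: print('foot',onz(A,a(q),10))
for q in[(392,38),(628,46),(374,412)]: print('footB',onz(B,b(q),10))
E
```

```text
dot [476.07  246.576 128.631] 0.016293900871469893
hl [472.788 228.752 110.644] 0.4146545322836364
hr [460.441 256.353 113.82 ] 0.17166268303963084
gl [508.323 244.284 147.375] 0.18307323523979221
gr [497.265 272.129 147.259] 0.3346786903061233
green [452.06  237.049 111.174] 0.02294246557125749
sbl [427.851 204.083  74.533] 0.12455836549201288
sbr [411.455 244.702  71.717] 0.26004902043551975
headL [514.564 244.618 148.235] 0.13058923461739608
headR [499.89  273.674 152.005] 0.1880789815642959
[36.179 15.654 35.085] 52.77279161026031 widths 30.402892531190712 29.96111177766489
elev 41.669853545003285 yaw 23.396611740874505
yaw across 22.886754664603725
foot [428.078 184.68   10.   ]
foot [398.319 257.444  10.   ]
foot [546.177 232.742  10.   ]
foot [516.53  304.598  10.   ]
footB [427.902 184.595  10.   ]
footB [397.879 256.694  10.   ]
footB [545.6   232.814  10.   ]
```

The measured widths (30.4, 30.0) match the handle. Elevation is 42° and yaw about 22.6°, and the lamp's line passes through the dock foot's centre. Grip point is about (496, 255, 127), within 3 mm of the text's 130. I'll check the approach and pull in IK, then go.

```bash
cat >>h.py <<'E'
YAW=np.radians(22.6);DH=np.array([np.cos(YAW),np.sin(YAW),0]);G=np.array([496.2,255.2,127.5])
LZ=(DH+[0,0,1])/2**.5
E
python3 - <<'E'
from look import *
for t in (20,18,16):
    o=ori(YAW,np.radians(t));tz=o.as_matrix()[:,2];tcp=G+19*tz
    for s in(-110,-50,0): print(t,s,bot.solve_ik(tcp+s*tz,o.as_quat()))
    for s in(20,40,60,80,100): print(t,'pull',s,bot.solve_ik(tcp+s*LZ,o.as_quat()))
E
```

```text
20 -110 [ 0.983 -0.088 -0.73   0.315 -0.66  -2.383]
20 -50 [ 0.939  0.015 -0.804  0.392 -0.482 -2.44 ]
20 0 [ 0.884  0.108 -0.878  0.543 -0.317 -2.556]
20 pull 20 [ 0.887  0.112 -0.808  0.456 -0.376 -2.466]
20 pull 40 [ 0.883  0.117 -0.743  0.396 -0.429 -2.397]
20 pull 60 [ 0.875  0.123 -0.682  0.35  -0.479 -2.34 ]
20 pull 80 [ 0.866  0.13  -0.623  0.315 -0.525 -2.292]
20 pull 100 [ 0.855  0.139 -0.566  0.286 -0.57  -2.25 ]
18 -110 [ 0.968 -0.063 -0.675  0.26  -0.71  -2.321]
18 -50 [ 0.935  0.034 -0.745  0.313 -0.542 -2.36 ]
18 0 [ 0.9    0.123 -0.807  0.403 -0.392 -2.431]
18 pull 20 [ 0.893  0.127 -0.745  0.35  -0.445 -2.367]
18 pull 40 [ 0.883  0.132 -0.685  0.311 -0.495 -2.314]
18 pull 60 [ 0.872  0.138 -0.628  0.279 -0.541 -2.27 ]
18 pull 80 [ 0.861  0.146 -0.572  0.254 -0.586 -2.231]
18 pull 100 [ 0.85   0.154 -0.517  0.233 -0.629 -2.197]
16 -110 [ 0.951 -0.038 -0.622  0.213 -0.76  -2.266]
16 -50 [ 0.925  0.053 -0.691  0.25  -0.6   -2.293]
16 0 [ 0.902  0.138 -0.746  0.307 -0.459 -2.338]
16 pull 20 [ 0.89   0.142 -0.689  0.273 -0.509 -2.29 ]
16 pull 40 [ 0.878  0.147 -0.633  0.246 -0.556 -2.248]
16 pull 60 [ 0.866  0.154 -0.578  0.224 -0.6   -2.212]
16 pull 80 [ 0.854  0.162 -0.524  0.205 -0.644 -2.18 ]
16 pull 100 [ 0.843  0.17  -0.471  0.19  -0.685 -2.152]
```

Using 18° tilt: approach, pause short of the lamp for a look, then go on.

```bash
python3 - <<'E'
from look import *
o=ori(YAW,np.radians(18));q=o.as_quat();tz=o.as_matrix()[:,2];tcp=G+19*tz
bot.line_to([440,232,330],250)
bot.move_ptp(tcp-110*tz,q)
bot.line_to(tcp-45*tz,150)
look('w9')
cv2.imwrite('pics/s9.png',bot.camera('side')[:,:,::-1])
E
```

```text
w9 17.2333 [489.653 252.583 153.104] [-0.193  0.969  0.031  0.154] [ 0.192  0.494 -0.698]
```

View pics/w9.png

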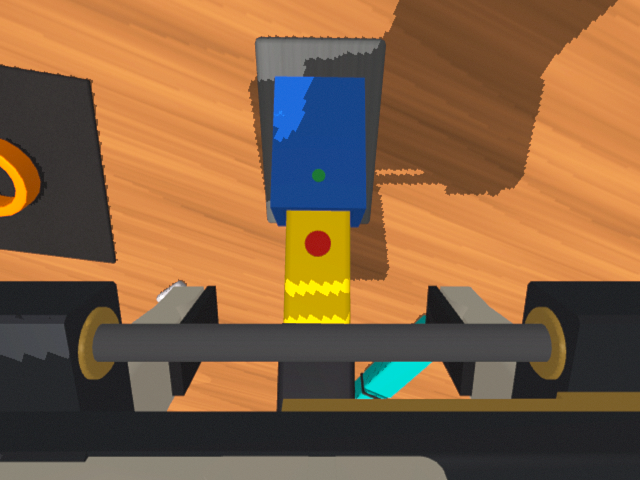

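View pics/s9.png

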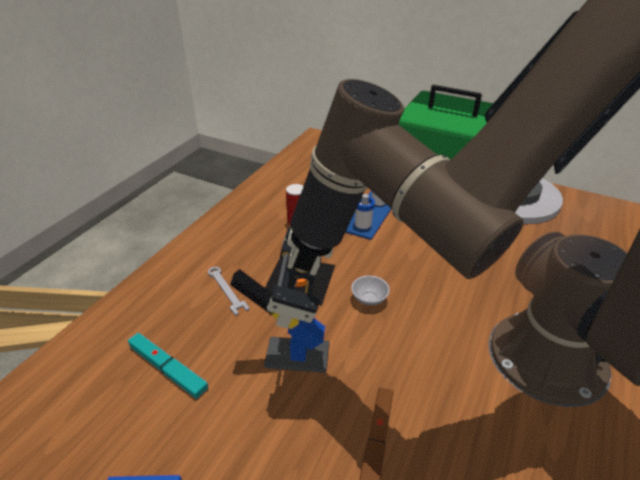

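The lamp is centred between the jaws: its sides are at 287 and 350 in w9, middle 318, where the jaw centre projects. Descend and grip.

```bash
python3 - <<'E'
from look import *
o=ori(YAW,np.radians(18));tz=o.as_matrix()[:,2];tcp=G+19*tz
bot.line_to(tcp,80)
s=bot.read_state();print(s['tcp_pos'],s['contact_force'],s['width'])
bot.move_gripper(20,40);bot.pause(.2)
s=bot.read_state();print(s['t'],s['tcp_pos'],s['contact_force'],s['moment'],s['width'])
look('w10')
E
```

```text
[501.74  257.542 109.793] [-0.307  0.869 -0.105] 87.39582948052552
19.2 [501.654 257.387 109.442] [ 0.999 -0.852  1.665] [-0.704  0.604 -0.143] 29.520402229157565
w10 19.2 [501.654 257.387 109.442] [-0.193  0.969  0.031  0.153] [ 0.999 -0.852  1.665]
```

View pics/w10.png

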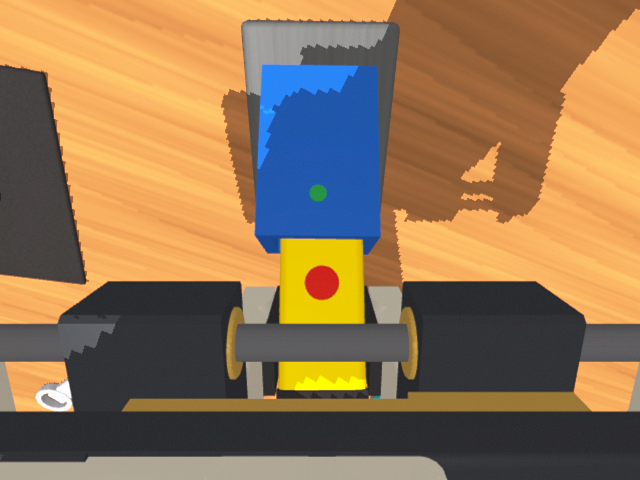

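Gripped at width 29.5 (30 given), with low forces and the pads on the yellow handle. Now pulling out along the lamp's axis in steps, with force checks.

```bash
python3 - <<'E'
from look import *
o=ori(YAW,np.radians(18));tz=o.as_matrix()[:,2];tcp=G+19*tz
for s in(8,25,45,65,90):
    bot.line_to(tcp+s*LZ,60);st=bot.read_state();print(s,st['t'],st['tcp_pos'],st['contact_force'],st['moment'],st['width'])
    if np.linalg.norm(st['contact_force'])>30: break
bot.pause(.25)
cv2.imwrite('pics/s11.png',bot.camera('side')[:,:,::-1])
E
```

```text
8 19.5333 [507.182 259.862 115.413] [ 1.871 -2.245  0.696] [-1.007  0.315 -0.171] 29.841224438917468
25 19.9667 [518.196 264.437 127.328] [ 0.421  0.196 -1.57 ] [-0.575  0.934 -0.052] 29.64919809003026
45 20.45 [530.927 269.633 141.058] [ 0.35  -0.823 -2.309] [-0.46   1.171 -0.05 ] 29.62620520927413
65 20.9333 [544.012 275.076 155.288] [-0.393 -0.007 -2.586] [-0.483  1.117  0.023] 29.838429448714066
90 21.5 [560.253 281.701 172.826] [-0.728 -0.486 -2.1  ] [-0.486  1.239 -0.004] 29.78221286323091
```

View pics/s11.png

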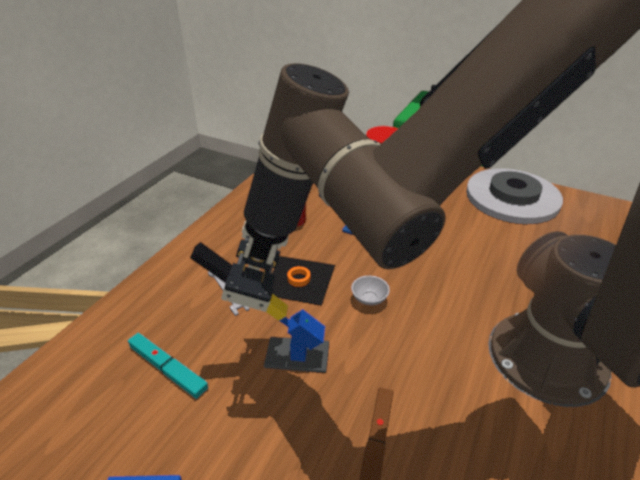

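The lamp is out of the dock and the force reads its weight (about 2.2 N). Lift, level it off on the way, and bring the light over the ring.

```bash
cat >>h.py <<'E'
RING=np.array([583.0,38.5])
def final(hc,yaw=YAW,tilt=-27.):
    d=np.array([np.cos(yaw),np.sin(yaw),0]);o=ori(yaw,np.radians(tilt))
    return np.r_[RING,hc]-73*d+19*o.as_matrix()[:,2],o.as_quat()
E
python3 - <<'E'
from look import *
p,q=final(230);print(bot.solve_ik(p,q),bot.solve_ik(*final(160)))
s=bot.read_state()['tcp_pos'];bot.line_to(s+[0,0,60],150)
bot.move_ptp(p,q)
bot.line_to(final(180)[0],120)
st=bot.read_state();print(st['t'],st['tcp_pos'],st['contact_force'],st['width'])
look('w12')
for n in('side','scene'):cv2.imwrite(f'pics/{n}12.png',bot.camera(n)[:,:,::-1])
E
```

```text
[ 0.4    0.387 -0.073 -0.002 -1.582 -1.575] [ 0.4    0.446 -0.153 -0.002 -1.443 -1.575]
23.975 [507.897   7.571 163.685] [ 0.172 -0.5   -1.215] 29.595859036861533
w12 23.975 [507.897   7.571 163.685] [-0.191  0.953 -0.046 -0.228] [ 0.172 -0.5   -1.215]
```

View pics/side12.png

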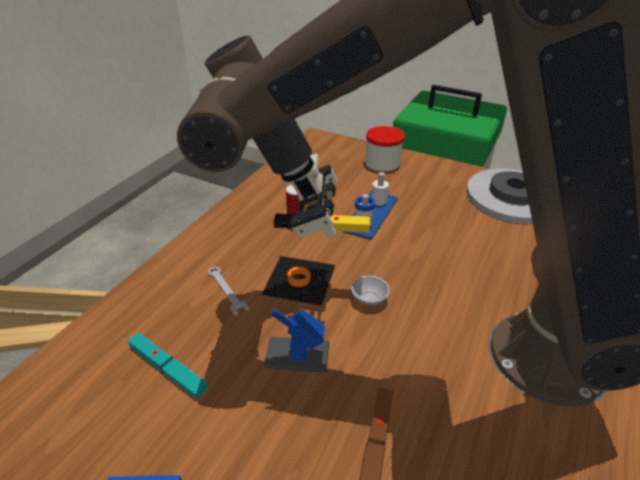

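View pics/scene12.png

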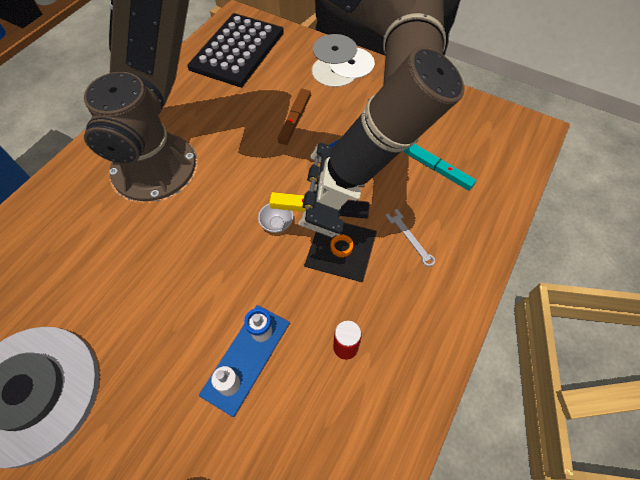

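View pics/w12.png

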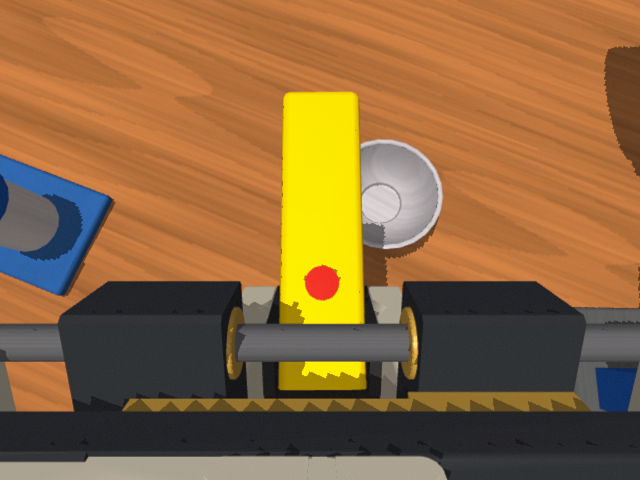

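The lamp is held level, and its red dot is at the same wrist pixel (322,283) as at the grasp, so there was no slip. Lower to height and verify with two views.

```bash
python3 - <<'E'
from look import *
bot.line_to(final(160)[0],80);bot.pause(.3)
st=bot.read_state();print(st['t'],st['tcp_pos'],st['contact_force'],st['width'],final(160))
look('w13');ims=[]
for n in('side','scene'):
    im=bot.camera(n);cv2.imwrite(f'pics/{n}13.png',im[:,:,::-1]);ims.append(im[:,:,::-1])
z=[cv2.resize(ims[0][180:310,260:400],None,fx=2.8,fy=2.8,interpolation=2),cv2.resize(ims[1][170:300,255:395],None,fx=2.8,fy=2.8,interpolation=2)]
cv2.imwrite('pics/z13.png',np.hstack(z))
E
```

```text
24.825 [507.808   7.171 143.298] [-0.425 -0.255 -2.031] 29.673659020083356 (array([507.642,   7.132, 143.071]), array([-0.191,  0.954, -0.046, -0.229]))
w13 24.825 [507.808   7.171 143.298] [-0.191  0.954 -0.046 -0.229] [-0.425 -0.255 -2.031]
```

View pics/z13.png

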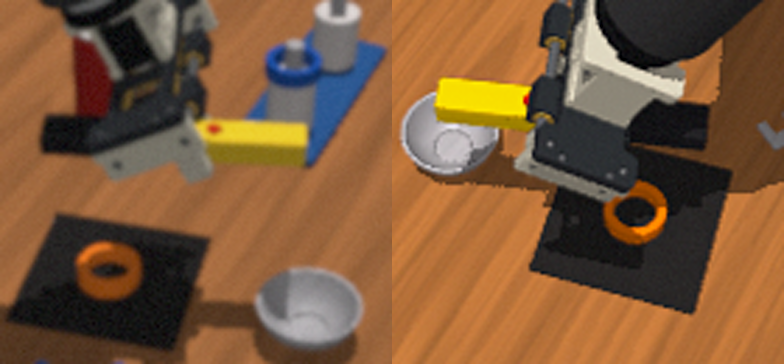

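```bash
python3 - <<'E'
import cv2,numpy as np
a=cv2.imread('pics/side13.png');b=cv2.imread('pics/scene13.png')
f=lambda im,x,y:cv2.resize(im[y:y+40,x:x+50],None,fx=8,fy=8,interpolation=2)
cv2.imwrite('pics/z14.png',np.vstack([np.hstack([f(a,270,208),f(a,330,208)]),np.hstack([f(b,335,192),f(b,265,192)])])) 
E
```

```text
(no output)
```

View pics/z14.png

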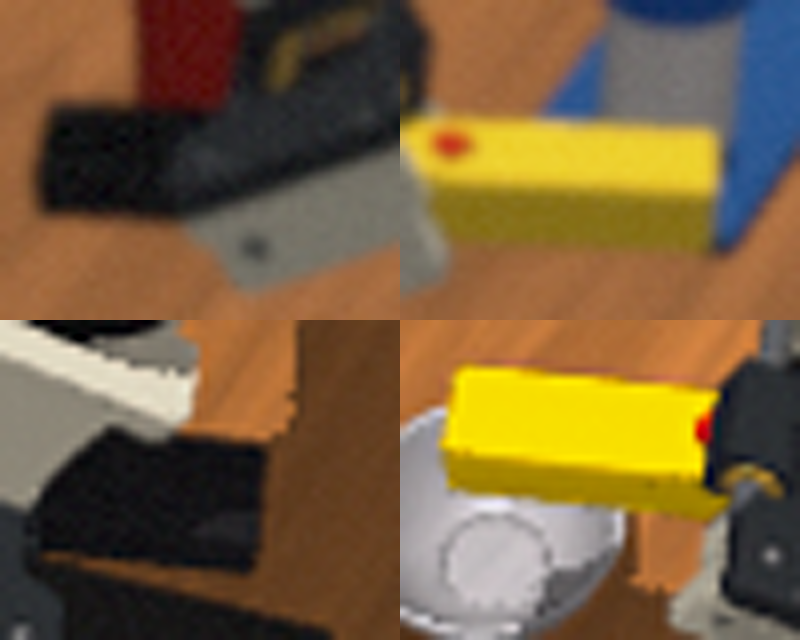

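```bash
python3 - <<'E'
from look import *
S=cam(bot,'scene');D=cam(bot,'side')
b1,e1=tri((S,(271.9,198)),(D,(369.6,231.8)));b2,e2=tri((S,(270.4,207.6)),(D,(369.75,223.9)))
t1,e3=tri((S,(368.4,207.9)),(D,(275,227.4)));t2,e4=tri((S,(367.25,218.6)),(D,(276.5,221.1)))
print(b1,b2,t1,t2,e1[0],e2[0],e3[0],e4[0])
b=(b1+b2)/2;t=(t1+t2)/2;v=t-b
print('len',np.linalg.norm(v),'elev',np.degrees(np.arcsin(v[2]/np.linalg.norm(v))),'yaw',np.degrees(np.arctan2(v[1],v[0])))
print('light',b+v*165/215-[0,0,22])
print('across',b1-b2,t1-t2)
# ring, scene & side, orange mask
for n,C in(('scene',S),('side',D)):
    im=cv2.imread(f'pics/{n}13.png')[:,:,::-1];m=mask(im,(7,170,120),(18,255,255));
    x0=280;m[:,:280]=0;m[:,380:]=0;m[:225]=0;m[300:]=0
    m=cv2.morphologyEx(m,cv2.MORPH_CLOSE,np.ones((3,3)))
    bl=max(blobs(m),key=lambda x:x[0]);print(n,bl[1],bl[2])
E
```

```text
[427.067 -12.593 169.295] [438.137 -36.998 171.331] [624.425  70.631 168.737] [634.851  46.074 166.937] 0.724128681060269 1.7393800449984507 2.0531830002195117 1.548096803654028
len 213.87584057915083 elev -0.6632578047767304 yaw 22.879390901416837
light [583.816  39.015 146.413]
across [-11.07   24.405  -2.037] [-10.426  24.557   1.8  ]
scene [322.6 275.5] [280 235 100  65]
side [297.8 275.5] [287 266  22  20]
```

```bash
python3 - <<'E'
from look import *
S=cam(bot,'scene');D=cam(bot,'side')
print(tri((S,(255+(635-392)/2.8,170+212/2.8)),(D,(298,276))))
A=cam(bot,'wrist',np.load('pics/w7.npz'));B=cam(bot,'wrist',np.load('pics/w8.npz'))
print(tri((A,(125,226.5)),(B,(170.5,193.5))))
s=bot.read_state();print(s['t'],s['tcp_pos'],s['width'],s['contact_force'],s['qvel'])
bot.close_job()
E
```

```text
(array([585.291,  37.324,   9.782]), [0.22793533001034513, 0.22793533001061872])
(array([582.622,  39.639,  15.924]), [0.09003718113924793, 0.09003718113919719])
24.975 [507.724   7.156 143.218] 29.347466470227456 [-0.847  0.314 -0.641] [ 0.    -0.    -0.001 -0.001 -0.001 -0.001]
the job is handed in; nothing more can be done
```

I moved the orange ring to the mat and let go of it. I then drew the yellow-handled lamp out of its dock, turned it level with its lit face down, and handed the job in at 25.0 s with the lamp held over the ring. The hand-in reported no verdict.

**Last checks**
- **Ring:** it lies flat, with the fingers clear. It measures about (583–585, 37–40) mm, and the mat centre measures (583, 37).
- **Lamp:** it tilts 0.7° from level, and its length measures 214 mm (215 given). The middle of the light is at about (584, 39, 146) mm, within about 3 mm sideways of the ring's centre.
- **Grip:** jaw width is 29.3–29.7 mm. The red dot was at the same wrist-camera pixel before and after levelling, so I saw no slip. The arm was still, and the lamp touched nothing else in the pictures.
- **Other objects:** the blue ring, can, wrench and bowl looked unmoved, but I did not re-measure them at the end.

**Disagreements**
- **Between cameras:** single rays from the scene and side cameras differed by about 8 mm on the bench. I used close wrist views for the grasp and placing positions.
- **Heights:** measured heights were off the given ones by about 2–4 mm (mat top low, ring slightly high, lamp low).
- **Peg top:** one rough wrist reading of the orange ring's peg gave 124 mm instead of 105 mm. It was a poorly matched pixel pair, and I did not use it.

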